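Unclip the scooter mirror and pack it in the toolbox

TASK

Pull the black scooter mirror out of its slanted yellow snap holder, sliding it off the open end and squeezing its shell with no more than 60 N, and lay it gently (do not drop it) glass up and flat on the floor of the steel toolbox, beside the gear lever. Let go of it, then shut the toolbox lid fully. Do not knock the mug, the red pot, the gear lever or the other things about.

Things in the scene. Friction and masses are not known exactly. Their poses are not given: they have to be found in the camera images.
- mirror: black plastic mirror, silver glass up, leaning 0.45 rad in the holder. Head 150 long (own y, round ends) x 50 wide (x, flat sides over the middle 100), at z 16 to 40 mm, glass on top (+z); below it a 14 wide neck and a grey nylon T tongue 30 wide, 70 long, z 0 to 8. Origin: mid the tongue's underside. 0.17 to 0.35 kg. Put down, it stands level on the tongue. Shell cracks if squeezed over 60 N
- holder: fixed yellow snap holder, foot 130 x 130, origin under it, z up, front = -x. Face slopes 26 deg, normal (-0.435, 0, 0.900). A T channel 76 mm long runs along y, closed at -y, open at +y. Sprung rollers click into the mirror's tongue: 12 to 18 N along +y pull it off; free after 75 mm. Lips and orange roller housings reach 14 mm above the channel floor, below the mirror's head
- holder_seat (a point): centre of the channel floor of the holder, 150 mm above the table; the mirror's origin lies here while it is clipped in (within 2 mm)
- toolbox: fixed open-topped steel toolbox, outside 200 (x) x 300 (y) x 65 mm high, walls and floor 5 mm thick; origin under the centre of its underside, z up; the lid is hinged on its +x rim. The gear lever lies along the +x side; the half at -x is free
- lid (a joint): the toolbox lid's angle in rad: 0 shut, 1.57 upright; it starts at 1.2 to 1.5, leaning over the box. A flat steel plate 200 x 300 x 8 mm on a stiff hinge that stays where it is left; some 3 to 5 N at its free edge move it
- lid_hinge (a point): middle of the lid's hinge axis, on the box's +x rim, 65.5 mm above the table, the axis along the toolbox's y; the shut lid's underside is at this height
- lid_edge (a point): middle of the lid's free edge, 200 mm from the hinge, half way through its thickness
- gear_lever: chrome gear lever lying in the toolbox along its own y: 12 mm bar, 155 mm long overall, a boss 32 mm across and 22 high at its -y end and a black rubber peg 18 mm across and 36 high at +y; origin under the middle. Leave it where it is
- mug: white ceramic mug holding spark plugs, 76 mm across, 95 mm high (plugs to 115 mm), handle on its +x side to 71 mm from the axis; origin under its centre. It stands beyond the holder's closed end. Leave it
- cap_pot: red plastic pot of valve caps, 68 mm across, 55 mm high, origin under its centre. It stands below the holder's open end. Leave it
- screwdriver: screwdriver, 180 mm long, about 30 mm high, lying in front of the holder; origin under its middle. Leave it
- spanner: steel spanner, 160 mm long, lying at the back; leave it
- oil_bottle: yellow oil bottle, 64 mm across, 190 mm high, standing at the back; origin under its centre. Leave it
- spray_can: blue spray can, 56 mm across, 170 mm high, standing at the back; origin under its centre. Leave it
Not all that is in view belongs to the job. What is shaped like the mirror but orange is not meant. Leave any pink look-alike of the holder alone.

How it is judged (in metres and radians):
On the way, in this order (a step that is already met when the one before it is completed fails the run):
1. the mirror has been pulled out of the holder and is held by the gripper, its tongue more than 95 mm from its seat (distance between mirror and holder_seat above 0.095 m and contact force between the fingers and mirror above 1 N), for 0.1 s.
2. the mirror lies level, glass up, on the toolbox floor and is let go while the lid is still open (x of mirror in the frame of toolbox between -0.075 and 0.075 m and y of mirror in the frame of toolbox between -0.12 and 0.12 m and z of mirror in the frame of toolbox below 0.015 m and angle between mirror's own z axis and vertical below 0.15 rad and contact force between the fingers and mirror below 0.1 N and linear speed of mirror below 0.03 m/s and value of joint lid above 0.5 rad), for 0.2 s.
At the end, for the whole second after the job is handed in: Mirror at rest on the toolbox floor, glass up, level within 0.15 rad, origin within 75 mm (x) and 120 mm (y) of the box's middle and under 15 mm above its underside; lid under 0.05 rad; gear lever, mug, pot, screwdriver, spanner, bottle and can within 30 mm of their starts (x of mirror in the frame of toolbox between -0.075 and 0.075 m and y of mirror in the frame of toolbox between -0.12 and 0.12 m and z of mirror in the frame of toolbox below 0.015 m and angle between mirror's own z axis and vertical below 0.15 rad and linear speed of mirror below 0.03 m/s and value of joint lid below 0.05 rad and distance of each of gear_lever, mug, cap_pot, screwdriver, spanner, oil_bottle, spray_can from where it was at the start of the episode below 0.03 m); the robot touches nothing.
It fails at once if the mirror's shell is squeezed with more than 60 N (120 N over both pads) (contact force between the fingers and mirror above 120 N).
It fails at once if the mirror is dropped: it moves faster than 0.6 m/s with no finger on it (contact force between the fingers and mirror below 0.1 N and linear speed of mirror above 0.6 m/s).
It fails at once if the mug, pot, bottle or can is tipped by more than 0.5 rad (angle between any of mug, cap_pot, oil_bottle, spray_can's own z axis and vertical above 0.5 rad).
It also fails if it takes over 61 s, if anything falls off the work surface, if the arm or the gripper's body presses on something with over 40 N, if the wrist force passes 120 N, or if a joint passes its speed limit or range.

ROBOT

A 6-joint arm with a two-finger parallel gripper is mounted at the origin on the work surface. World frame = base frame: x ahead of the robot, y to its left, z up, the work surface at z = 0. Lengths are in m, angles in degrees, forces in N, time in s.
With the tool pointing down it reaches from about 0.4 to 0.825 m from the base axis. Payload 7 kg.
Tool frame: the origin (TCP) lies midway between the tips of the shut fingers; the grasp point (between the pads) lies ctrl.grasp_offset behind it (ctrl.grasp_offset is the distance from the TCP to the grasp point, in m); z points along the fingers, y is the line along which they close (so a half turn about z gives the same grasp; the last joint's range is limited). The gripper opens to 88 mm and grips with 3 to 60 N. Pads are 19 mm wide; open, the fingers measure 130 mm over their backs; the gripper's body (78 mm by 193 mm) begins 47 mm behind the grasp point.
Start: joints at [80.793, 20.546, 0.682, 0, -70.136, -16.507], TCP at [0.293, 0.608, 0.227] pointing down, gripper open.
Joint ranges: [-176.03, 176.03], [-82.01, 121.73], [-58.28, 71.71], [-173.87, 95.51], [-174.79, -0.11], [-173.66, 173.66]. Speed limits (degrees/s): [136.94, 136.94, 172.46, 180, 180, 180].

INTERFACE

Orientations are given as [roll, pitch, yaw] about the fixed x, y, z axes, in that order (R = Rz(yaw) Ry(pitch) Rx(roll)).
In Python, from plant import ctrl gives the robot as it stands. The module is installed in compiled form; this text tells all that it offers.
- The arm moves only by the tool send_rows, never from a script. Its argument "increments" is a list that holds one entry, the list of rows, each a list of 4 numbers: the shift along the world's x, y, z normalised to -1 to 1, where 1 is 0.2 m, then the turn about the world's z normalised to -1 to 1, where 1 is 1.5 rad. In form: [[[x, y, z, roll], ...]]. A call has 1 to 12 rows; each row is the pose to reach, as a shift and turn from the pose commanded when the call began; what a row does not reach only later rows make up. A row lasts 1/8 s, in which the tool goes at most 62.5 mm and 10.7 degrees, less where a joint would pass 70% of its speed; a pose out of reach is approached as far as the arm can. A call with a number of a shift or a turn outside -1 to 1 is refused whole. A call with a gripper value outside its range is refused whole. "jaw" is the opening, from 0 (shut) to 1 (fully open), set as the call begins (left out, the last holds). The fingers move at their own pace and stop on an object; the grip force is fixed at half the most. Time passes only in rows, so rows that repeat a pose let the fingers close. It gives the time, the measured TCP pose, the force, the opening and the grip force at its end, in the units of the state.
- ctrl.get_obs(): the state, without advancing time (a new reading comes with each control period).
- ctrl.snapshot(name): name is "scene" or "top" or "wrist"; returns the picture (480x640x3 uint8, red, green, blue); there is no depth.
- ctrl.calibration(name): a dict with "mtx" (3x3 intrinsics, pixels), "k1" (the pictures are not rectified: a ray, as slopes to the right and down, at radius r is drawn at 1 + k1 r^2 times it, then the intrinsics apply), "eye" and "attitude" of the camera in the world. Camera axes: x right, y up, looking along -z (the intrinsics and any distortion apply to the point x, -y, -z); pixel columns grow to the right and rows downward; lengths in m; the calibration is good to about 2 mm. A picture is of the moment at which its call begins: read the wrist's pose just before it. calibration takes no time and is no camera call; for the wrist camera it gives the pose at the moment of the call.
- ctrl.close_job(): hands the job in; it is judged then, once.
Trained networks look in the newest picture that a camera, given by its name, has taken for a name from the list of things; names that differ only in an ending like _2 or _b are one class to them, and where a whole thing is asked for, a point or a joint stands for the part that bears it (a point fixed in the world has none). Each returns a list of dicts, best first, with "conf" (0 to 1); they miss things now and then, are a little off and sometimes report something else, mostly with a low value. They report only what shows in the picture. A call takes as long as a camera call. They do not tell look-alikes from the thing itself.
- ctrl.trace(thing, camera): "mask" (480x640 bool, what is visible of it) and "bbox" ([left, top, right, bottom] in pixels, round what is visible of it).
- ctrl.spot_point(thing, camera): "pixel" ([row, column] in pixels: a listed point, or the origin of a listed thing).
The state is a dict: "clock": time; "joint_pos": joint angles; "qvel": joint speeds; "tau": joint torques, N m; "tool_pos": TCP position; "orientation": TCP orientation; "force": force on the tool from outside, world axes, zero at the start; "moment": the same for the moment, N m; "opening": finger opening in m; "gripper_force": force on a finger pad.
Only numpy, scipy, OpenCV 4.12 (cv2) and the standard library are available. Lean on these libraries where they do the work, as an engineer would, in place of code of your own. Each camera call takes 0.05 s, during which the arm holds its last target. There are 200 camera calls.

## Working session

There is one attempt and no reset: what is moved stays moved. The work goes in short steps, Python scripts to look and compute and a tool call to move; the robot and the scene stay as the last step left them, time stands still between calls to the robot, and variables do not carry over. Pictures are saved under pics/ and viewed, at most 13 in all, crops included, and the job is handed in when it is done.

Besides the shell and the picture viewer there is one more tool, called after "Call:" as name(argument=value, ...) on one line, values as JSON. send_rows: Moves the arm, as the interface text tells. Its arguments: {"type":"object","properties":{"increments":{"type":"array"},"jaw":{"type":"number"}},"required":["increments"]}

```bash
mkdir -p pics
cat > h.py <<'E'
import numpy as np, cv2
from plant import ctrl
from scipy.spatial.transform import Rotation as R
def cal(n):
    c=ctrl.calibration(n); a=np.array(c['attitude'],float)
    if a.shape!=(3,3):
        a=R.from_euler('xyz',a.ravel(),degrees=True).as_matrix()
    return np.array(c['mtx']),c['k1'],np.array(c['eye']),a
def ray(c,px):
    K,k1,e,A=c; r,col=px
    d=np.array([(col-K[0,2])/K[0,0],(r-K[1,2])/K[1,1]]); u=d.copy()
    for _ in range(30): u=d/(1+k1*(u@u))
    v=A@np.array([u[0],-u[1],-1]); return e,v/np.linalg.norm(v)
def plane(c,px,z):
    e,v=ray(c,px); return e+v*(z-e[2])/v[2]
def proj(c,P):
    K,k1,e,A=c; q=A.T@(np.array(P)-e); u=np.array([q[0],-q[1]])/-q[2]; u=u*(1+k1*(u@u))
    return K[1,1]*u[1]+K[1,2],K[0,0]*u[0]+K[0,2]
def tri(rs):
    M=np.zeros((3,3));b=np.zeros(3)
    for e,v in rs:
        P=np.eye(3)-np.outer(v,v);M+=P;b+=P@e
    x=np.linalg.solve(M,b); return x,[np.linalg.norm((np.eye(3)-np.outer(v,v))@(x-e)) for e,v in rs]
E
cat > a.py <<'E'
from h import *
np.set_printoptions(precision=3,suppress=True)
print(ctrl.calibration('top'),ctrl.calibration('wrist')['attitude'],ctrl.grasp_offset)
o=ctrl.get_obs();print({k:o[k] for k in('clock','tool_pos','orientation','opening','force')})
ims=[]
for n in('scene','top','wrist'):
    c=cal(n); im=ctrl.snapshot(n); cv2.imwrite(f'pics/{n}0.png',im[:,:,::-1])
    for t in('mirror','holder','holder_seat','toolbox','lid_hinge','lid_edge','gear_lever','mug','cap_pot','screwdriver','oil_bottle','spray_can'):
        if n=='wrist' and t not in('mirror','holder','holder_seat'):continue
        s=ctrl.spot_point(t,n)
        print(n,t,[(np.round(d['pixel']).tolist(),round(d['conf'],2),plane(c,d['pixel'],{'holder_seat':.15,'mirror':.15,'lid_hinge':.0655}.get(t,0)).round(3).tolist()) for d in s[:3]])
E
python3 a.py
```

```text
{'mtx': array([[526.852,   0.   , 306.826],
       [  0.   , 526.852, 243.515],
       [  0.   ,   0.   ,   1.   ]]), 'k1': 0.01602381563398699, 'eye': array([ 0.393, -0.045,  1.353]), 'attitude': array([  7.545,   1.338, -91.607])} [ -14.89    -0.134 -115.776] 0.0188
{'clock': 0.0, 'tool_pos': array([0.293, 0.608, 0.226]), 'orientation': array([179.908,  -0.008, -25.722]), 'opening': 0.08760146382051083, 'force': array([ 0.34 , -0.122, -0.814])}
scene mirror [([179.0, 316.0], 0.95, [0.555, -0.177, 0.15]), ([284.0, 224.0], 0.65, [0.747, 0.163, 0.15]), ([174.0, 349.0], 0.6, [0.479, -0.194, 0.15])]
scene holder [([284.0, 422.0], 0.61, [0.343, 0.017, 0.0]), ([229.0, 316.0], 0.6, [0.551, -0.197, 0.0])]
scene holder_seat [([176.0, 317.0], 0.98, [0.553, -0.189, 0.15]), ([227.0, 429.0], 0.97, [0.35, 0.018, 0.15])]
scene toolbox [([358.0, 320.0], 0.79, [0.582, 0.209, 0.0])]
scene lid_hinge [([355.0, 319.0], 0.6, [0.59, 0.262, 0.066]), ([340.0, 266.0], 0.59, [0.68, 0.219, 0.066]), ([227.0, 366.0], 0.58, [0.45, -0.107, 0.066])]
scene lid_edge [([227.0, 367.0], 0.24, [0.428, -0.197, 0.0])]
scen
[... 807 characters left out ...]
, 0.62, [0.579, 0.202, 0.0]), ([242.0, 384.0], 0.33, [0.571, -0.219, 0.0])]
top lid_hinge [([174.0, 341.0], 0.59, [0.737, -0.11, 0.065]), ([204.0, 211.0], 0.56, [0.67, 0.218, 0.065])]
top lid_edge [([200.0, 195.0], 0.95, [0.697, 0.273, 0.0])]
top gear_lever [([216.0, 226.0], 0.85, [0.65, 0.191, 0.0]), ([241.0, 381.0], 0.58, [0.574, -0.209, 0.0])]
top mug [([236.0, 436.0], 0.94, [0.583, -0.352, 0.0])]
top cap_pot [([238.0, 321.0], 0.72, [0.587, -0.055, 0.0])]
top screwdriver [([296.0, 378.0], 0.65, [0.431, -0.196, 0.0])]
top oil_bottle [([172.0, 254.0], 0.81, [0.766, 0.115, 0.0])]
top spray_can [([173.0, 343.0], 0.83, [0.757, -0.119, 0.0])]
wrist mirror []
wrist holder []
wrist holder_seat []
```

View pics/top0.png

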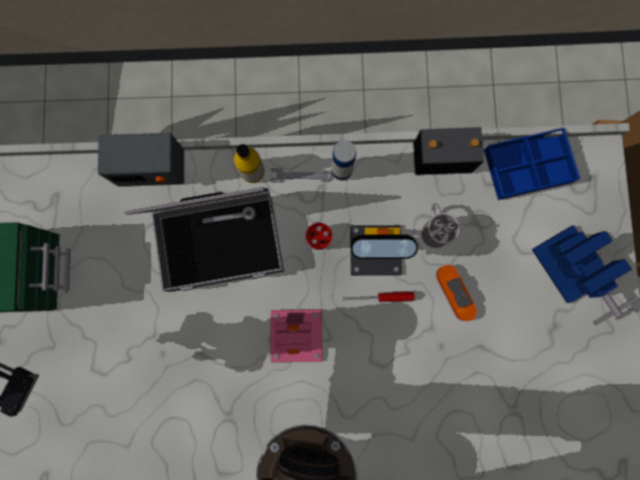

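View pics/scene0.png

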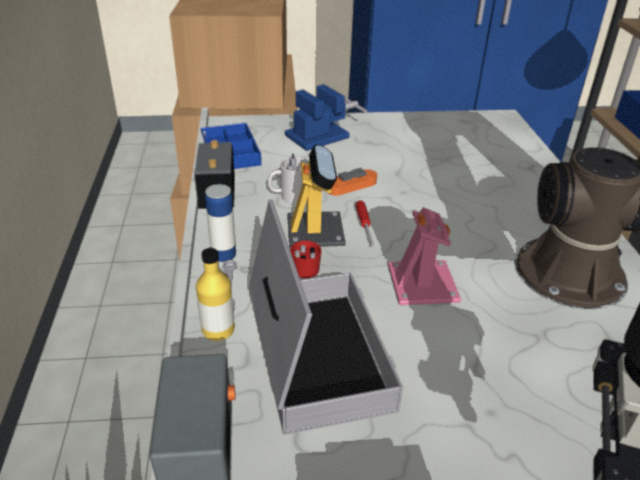

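The black mirror, clipped in the yellow holder, is at about (row 247, col 384) in the top view. The orange look-alike is at (292,459) and the pink holder at (336,296); both are to be left alone. The box is at (244,222), with its lid leaning at (200,195). In the scene view the mirror is at (168,322).

```bash
cat > b.py <<'E'
from h import *
np.set_printoptions(precision=4,suppress=True)
T,S=cal('top'),cal('scene')
it,is_=ctrl.snapshot('top'),ctrl.snapshot('scene')
def near(l,p): return min(l,key=lambda d:np.hypot(d['pixel'][0]-p[0],d['pixel'][1]-p[1]))['pixel']
for n,a,b in(('holder_seat',(240,382),(176,317)),('mirror',(241,381),(179,316)),('lid_hinge',(204,211),(340,266)),('lid_edge',(200,195),(240,280))):
    a=near(ctrl.spot_point(n,'top'),a); l=ctrl.spot_point(n,'scene')
    b=near(l,b) if l else None
    print(n,a,b,tri([ray(T,a),ray(S,b)]) if b is not None else '')
def best(t,c,p):
    l=[d for d in ctrl.trace(t,c)]
    return min(l,key=lambda d:np.hypot((d['bbox'][1]+d['bbox'][3])/2-p[0],(d['bbox'][0]+d['bbox'][2])/2-p[1]))['mask'].astype(np.uint8)
for t,p,z in(('mirror',(247,384),.175),('holder',(250,376),.0),('toolbox',(240,220),.065),('gear_lever',(215,228),.015),('lid',(205,190),0.2)):
    try: m=best(t,'top',p)
    except Exception as e: print(t,e);continue
    ct=max(cv2.findContours(m,0,2)[0],key=len)[:,0,:]
    w=np.array([plane(T,(r,c),z)[:2] for c,r in ct],np.float32)
    (cx,cy),(w_,h_),an=cv2.minAreaRect(w); print(t,cx,cy,w_,h_,an,ct.min(0),ct.max(0))
# box corners by approx
m=best('toolbox','top',(240,220)); ct=max(cv2.findContours(m,0,2)[0],key=len)
ap=cv2.approxPolyDP(ct,6,True)[:,0]; print([(c,r,plane(T,(r,c),.065)[:2].round(3)) for c,r in ap])
big=np.hstack([cv2.resize(it[200:300,140:280],None,fx=2.8,fy=2.8,interpolation=2),cv2.resize(it[210:310,330:470],None,fx=2.8,fy=2.8,interpolation=2)])
big2=np.hstack([cv2.resize(is_[130:270,240:380],None,fx=2,fy=2),cv2.resize(is_[190:430,240:420],None,fx=1.16,fy=1.16)])
cv2.imwrite('pics/b.png',big[:,:,::-1][:, :]); 
o=ctrl.calibration('wrist');print(o['eye'],o['attitude'],o['mtx'])
E
python3 b.py
```

```text
holder_seat [241.3, 380.6] [227.4, 431.7] (array([ 0.4332, -0.1328,  0.1057]), [np.float64(0.1382183512980372), np.float64(0.1382183512980371)])
mirror [242.6, 381.0] [176.0, 316.8] (array([ 0.5509, -0.1919,  0.1493]), [np.float64(0.0014286976982372892), np.float64(0.0014286976982373053)])
lid_hinge [202.0, 209.1] [341.3, 264.8] (array([0.6791, 0.2217, 0.0645]), [np.float64(0.002696914993756752), np.float64(0.0026969149937567495)])
lid_edge [199.3, 191.4] [247.0, 288.0] (array([0.6388, 0.2175, 0.2673]), [np.float64(2.9037502918169403e-05), np.float64(2.9037502918209014e-05)])
mirror 0.5395438075065613 -0.19250929355621338 0.14781051874160767 0.056610412895679474 88.26114654541016 [350 233] [416 258]
holder 0.5096787214279175 -0.19281846284866333 0.13035868108272552 0.05414833873510361 87.77105712890625 [350 255] [401 276]
toolbox 0.5814123749732971 0.23638808727264404 0.23224881291389465 0.3697468340396881 7.750441074371338 [125 186] [283 292]
gear_lever 0.6514430642127991 0.19259712100028992 0.031963374465703964 0.15432099997997284 3.316452741622925 [195 207] [254 223]
lid 0.6534910
[... 200 characters left out ...]
[0.663, 0.428])), (np.int32(150), np.int32(215), array([0.648, 0.37 ])), (np.int32(162), np.int32(290), array([0.46 , 0.339])), (np.int32(281), np.int32(273), array([0.493, 0.046]))]Traceback (most recent call last):
  File "b.py", line 23, in <module>
    big2=np.hstack([cv2.resize(is_[130:270,240:380],None,fx=2,fy=2),cv2.resize(is_[190:430,240:420],None,fx=1.16,fy=1.16)])
    return _nx.concatenate(arrs, 1, dtype=dtype, casting=casting)
           ~~~~~~~~~~~~~~~^^^^^^^^^^^^^^^^^^^^^^^^^^^^^^^^^^^^^^^
ValueError: all the input array dimensions except for the concatenation axis must match exactly, but along dimension 0, the array at index 0 has size 280 and the array at index 1 has size 278
```

Call:
send_rows(increments=[[[0.1,-0.3,0.3,-0.1],[0.2,-0.6,0.6,-0.2],[0.3,-0.9,0.65,-0.3],[0.3,-1,0.65,-0.4]]])

```text
clock: 2.8
tool_pos: [0.3531, 0.4082, 0.3575]
orientation: [-179.9, 0.0, -60.4]
force: [1.3, 0.9, 0.2]
opening: 0.0871
gripper_force: 0.0
```

Call:
send_rows(increments=[[[0.1,-0.3,0,-0.1],[0.2,-0.6,0,-0.2],[0.3,-0.9,0,-0.3],[0.3,-1,0,-0.372]]])

```text
clock: 3.3
tool_pos: [0.413, 0.2067, 0.3567]
orientation: [-180.0, 0.0, -92.4]
force: [-0.3, 0.3, -0.4]
opening: 0.0878
gripper_force: 0.0
```

Call:
send_rows(increments=[[[0.1,-0.3,0,0],[0.25,-0.6,0,0],[0.4,-0.9,0,0],[0.5,-1,0,0],[0.5,-1,0,0]]])

```text
clock: 3.92
tool_pos: [0.5134, 0.0075, 0.3555]
orientation: [179.9, -0.0, -92.3]
force: [-0.3, 0.6, -0.2]
opening: 0.088
gripper_force: 0.0
```

```bash
cat > w.py <<'E'
from h import *
import sys
np.set_printoptions(precision=3,suppress=True)
o=ctrl.get_obs();print({k:o[k] for k in('clock','tool_pos','orientation','opening','force','joint_pos')})
c=cal('wrist');print(c[2],ctrl.calibration('wrist')['attitude'])
im=ctrl.snapshot('wrist');cv2.imwrite('pics/%s.png'%sys.argv[1],im[:,:,::-1])
for t in sys.argv[2:]:
    print(t,[(np.round(d['pixel'],1),round(d['conf'],2),plane(c,d['pixel'],.15)) for d in ctrl.spot_point(t,'wrist')[:3]])
E
python3 w.py w1 mirror holder_seat holder cap_pot
```

```text
{'clock': 3.925, 'tool_pos': array([0.513, 0.007, 0.356]), 'orientation': array([179.938,  -0.039, -92.277]), 'opening': 0.08800866824604935, 'force': array([-0.255,  0.595, -0.2  ]), 'joint_pos': array([ 22.775,   1.71 ,  -6.552,   0.009, -81.81 , -25.053])}
[ 0.51  -0.061  0.514] [-14.829  -0.068 177.669]
mirror [(array([  5.5, 276.5]), 0.69, array([ 0.548, -0.195,  0.15 ]))]
holder_seat [(array([210.8, 480.2]), 0.9, array([0.338, 0.015, 0.15 ]))]
holder [(array([193.5, 433.9]), 0.59, array([ 0.39 , -0.007,  0.15 ]))]
cap_pot [(array([156.1, 273.2]), 0.72, array([ 0.562, -0.053,  0.15 ])), (array([ 42.8, 377.8]), 0.16, array([ 0.451, -0.158,  0.15 ]))]
```

View pics/w1.png

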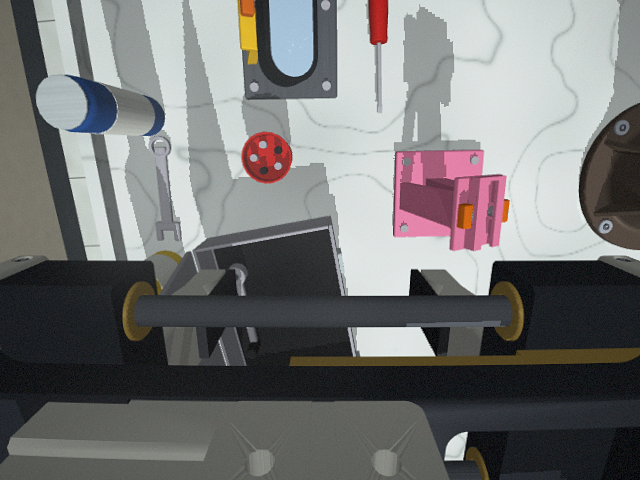

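The wrist view shows the mirror glass at (30,293) with the yellow holder to its left. The pink look-alike at (210,480) shows two lips, with roller housings only mid-length. I'll move closer to see the real one.

Call:
send_rows(increments=[[[0.1,-0.25,-0.1,0],[0.15,-0.5,-0.2,0],[0.15,-0.6,-0.25,0],[0.15,-0.6,-0.25,0]]])

```text
clock: 4.68
tool_pos: [0.542, -0.1107, 0.3054]
orientation: [179.9, -0.0, -92.1]
force: [-0.7, 0.8, 0.8]
opening: 0.088
gripper_force: 0.0
```

```bash
python3 w.py w2 mirror holder_seat
cat > c.py <<'E'
from h import *
c=cal('wrist')
l=ctrl.trace('mirror','wrist')
for d in l[:2]:
    m=d['mask'].astype(np.uint8);ct=max(cv2.findContours(m,0,2)[0],key=len)[:,0]
    w=np.array([plane(c,(r,q),.178)[:2] for q,r in ct],np.float32);print(d['conf'],cv2.minAreaRect(w),d['bbox'])
E
python3 c.py
```

```text
{'clock': 4.675, 'tool_pos': array([ 0.542, -0.111,  0.305]), 'orientation': array([179.913,  -0.008, -92.103]), 'opening': 0.08796088384261239, 'force': array([-0.676,  0.784,  0.788]), 'joint_pos': array([  8.735,   6.665,  -7.426,  -0.009, -75.996, -10.835])}
[ 0.539 -0.179  0.464] [-14.859  -0.096 177.842]
mirror [(array([130.5, 308.2]), 0.6, array([ 0.551, -0.193,  0.15 ]))]
holder_seat []
0.58 ((0.5040795803070068, -0.28287261724472046), (0.003422123845666647, 0.01892211101949215), 88.2425537109375) [350.8, 1.3, 382.9, 9.0]
0.56 ((0.5391907095909119, -0.1925668716430664), (0.1545969694852829, 0.05663424730300903), 89.32571411132812) [285.8, 20.4, 358.5, 216.3]
```

View pics/w2.png

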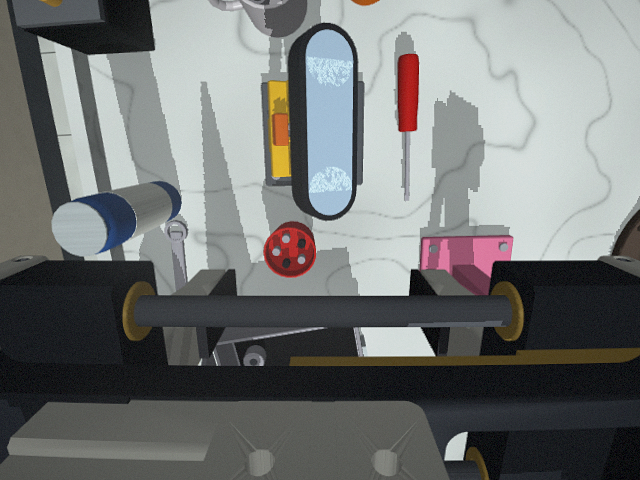

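The wrist view shows the mirror at rows 22–218, cols 289–357, on the yellow holder, with the roller housing at (128,280). It is black with silver glass, so it is the one meant. The orange one is only at the top edge (0,365). Next I'll enlarge the scene view to see the lips in profile.

```bash
python3 -c "
import cv2,numpy as np
i=cv2.imread('pics/scene0.png')
cv2.imwrite('pics/c.png',np.hstack([cv2.resize(i[140:240,275:365],(396,440),interpolation=cv2.INTER_CUBIC),cv2.resize(i[200:300,380:470],(396,440),interpolation=cv2.INTER_CUBIC)]))
from h import *
S=cal('scene');print(S[2])
n=lambda a,z,y:(np.array([.551,-.193,.15])+np.array([.9*a-.435*z,y,.435*a+.9*z])/1000)
for a,z,y in((-25,14,38),(25,14,38),(-25,16,75),(25,16,75),(25,16,0),(0,0,38)):
  r,c=proj(S,n(a,z,y)); print(a,z,y,((c-275)*4.4,(r-140)*4.4))
for a in(-30,-20,0,20,30):
  p=n(a,14,38)-np.array([.551,-.193,0])+np.array([.338,.017,0]); r,c=proj(S,p); print('pink',a,(396+(c-380)*4.4,(r-200)*4.4))
"
```

```text
[0.67496559 0.95140026 0.82913544]
-25 14 38 (np.float64(251.13028774721747), np.float64(190.78617643675778))
25 14 38 (np.float64(161.44911607391538), np.float64(155.83856054113244))
-25 16 75 (np.float64(261.90251541018756), np.float64(227.2656695932369))
25 16 75 (np.float64(170.17291722644643), np.float64(191.94330006860852))
25 16 0 (np.float64(156.50405043224737), np.float64(114.05068036905601))
0 0 38 (np.float64(193.76020139145933), np.float64(195.71998229673065))
pink -30 (np.float64(729.5951314416508), np.float64(162.75231779747423))
pink -20 (np.float64(711.3114251438117), np.float64(155.64743448688398))
pink 0 (np.float64(674.3920617316915), np.float64(141.3053888025642))
pink 20 (np.float64(636.9981038052076), np.float64(126.78507434922055))
pink 30 (np.float64(618.1211445512974), np.float64(119.45735295955504))
```

View pics/c.png

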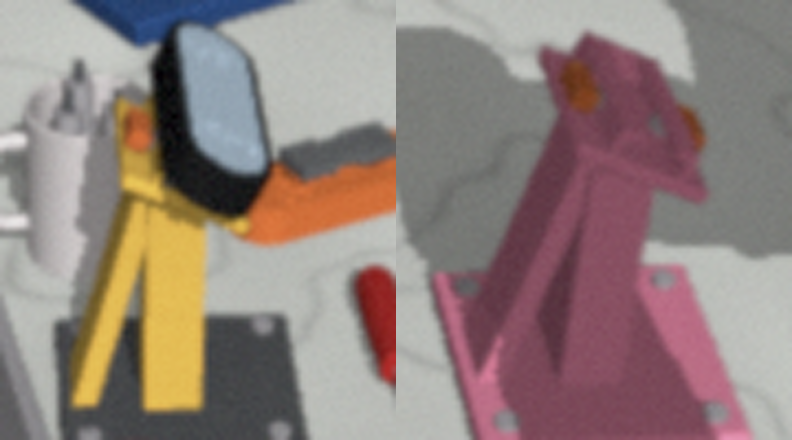

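Call:
send_rows(increments=[[[-0.01,-0.2,0,0],[-0.01,-0.27,-0.2,0],[-0.01,-0.27,-0.4,0],[-0.01,-0.27,-0.55,0],[-0.01,-0.27,-0.63,0],[-0.01,-0.27,-0.677,0],[-0.01,-0.27,-0.677,0],[-0.01,-0.27,-0.677,0]]])

```text
clock: 5.88
tool_pos: [0.5413, -0.1644, 0.1718]
orientation: [-179.9, -0.0, -92.0]
force: [-0.7, -0.2, 0.5]
opening: 0.0875
gripper_force: 0.0
```

```bash
python3 w.py w3 mirror
```

```text
{'clock': 5.875, 'tool_pos': array([ 0.541, -0.164,  0.172]), 'orientation': array([-179.897,   -0.008,  -92.038]), 'opening': 0.08752580889114987, 'force': array([-0.746, -0.182,  0.512]), 'joint_pos': array([  2.936,  12.709, -17.867,   0.019, -59.321,  -4.984])}
[ 0.538 -0.233  0.33 ] [-14.859   0.094 177.903]
mirror [(array([220.7, 302.8]), 0.94, array([ 0.55 , -0.194,  0.15 ])), (array([271. , 112.2]), 0.61, array([ 0.662, -0.168,  0.15 ]))]
```

View pics/w3.png

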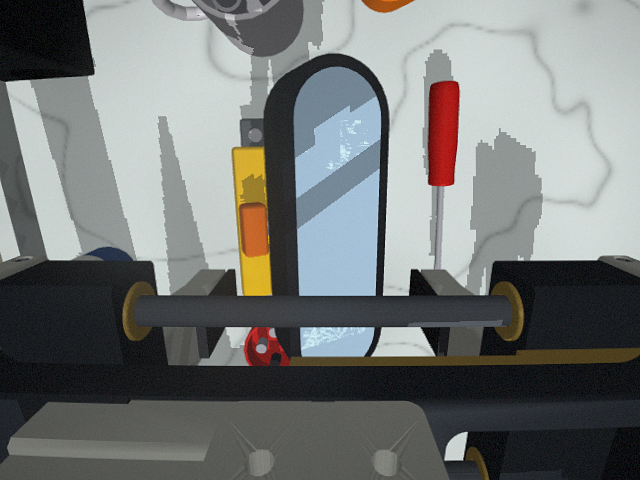

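The wrist view shows the pads either side of the mirror (cols 265–388), clear of the housing at (228,254). I'll lower slightly and close.

Call:
send_rows(increments=[[[-0.005,0,-0.01,0],[-0.005,0,-0.01,0],[-0.005,0,-0.01,0],[-0.005,0,-0.01,0],[-0.005,0,-0.01,0],[-0.005,0,-0.01,0]]], jaw=0.3)

```text
clock: 6.72
tool_pos: [0.5393, -0.1645, 0.1688]
orientation: [180.0, -0.0, -92.1]
force: [-2.0, 0.8, 2.5]
opening: 0.0532
gripper_force: 30.0
```

Call:
send_rows(increments=[[[0.001,0.02,0,0],[0.002,0.05,0,0],[0.003,0.08,0,0],[0.004,0.11,0,0],[0.005,0.15,0,0]]])

```text
clock: 7.35
tool_pos: [0.5403, -0.1349, 0.1685]
orientation: [180.0, -0.1, -92.1]
force: [-0.5, -4.6, -1.7]
opening: 0.0533
gripper_force: 30.0
```

Call:
send_rows(increments=[[[0.002,0.05,0,0],[0.004,0.1,0,0],[0.006,0.15,0,0],[0.008,0.2,0,0],[0.01,0.25,0,0],[0.012,0.3,0,0],[0.012,0.38,0,0],[0.012,0.45,0,0],[0.012,0.45,0,0]]])

```text
clock: 8.48
tool_pos: [0.5431, -0.0432, 0.1688]
orientation: [-180.0, 0.0, -92.0]
force: [0.1, -0.4, -1.7]
opening: 0.0532
gripper_force: 30.0
```

```bash
python3 w.py w4 mirror holder_seat; cp c.py c2.py; python3 c2.py
```

```text
{'clock': 8.475, 'tool_pos': array([ 0.543, -0.043,  0.169]), 'orientation': array([-179.99 ,    0.006,  -91.972]), 'opening': 0.05315808382126936, 'force': array([ 0.079, -0.436, -1.712]), 'joint_pos': array([ 16.061,  10.995, -20.548,  -0.003, -58.444, -18.031])}
[ 0.54  -0.112  0.327] [-14.874   0.001 177.968]
mirror [(array([224., 300.]), 0.85, array([ 0.553, -0.072,  0.15 ]))]
holder_seat []
```

View pics/w4.png

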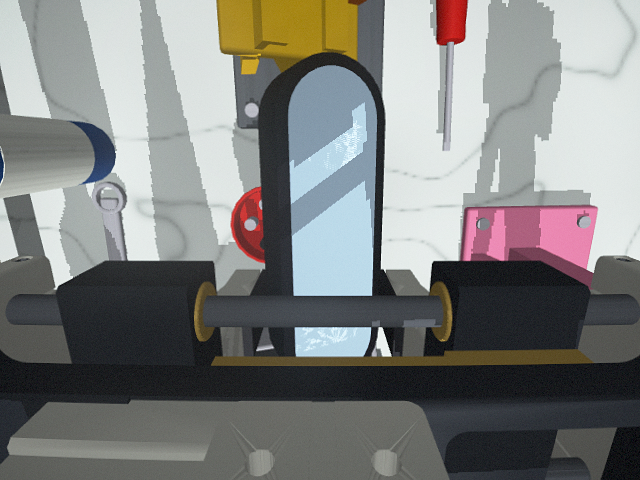

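The wrist view shows the mirror free of the yellow holder (holder at (30,290)) and held firmly with little sag. The glass spans rows 65–355. I'll carry it to the box along the -x side, clear of the lid.

Call:
send_rows(increments=[[[-0.03,0.08,0.1,0],[-0.08,0.22,0.2,0.02],[-0.13,0.4,0.2,0.04],[-0.18,0.6,0.2,0.06],[-0.215,0.8,0.2,0.08],[-0.215,0.95,0.2,0.093],[-0.215,1,0.2,0.093]]])

```text
clock: 9.55
tool_pos: [0.5, 0.1566, 0.2088]
orientation: [-180.0, 0.0, -84.0]
force: [-0.1, -0.7, -1.0]
opening: 0.0534
gripper_force: 30.0
```

Call:
send_rows(increments=[[[0,0.1,0,0],[0,0.25,-0.1,0],[0,0.36,-0.2,0],[0,0.38,-0.35,0],[0,0.38,-0.47,0],[0.05,0.38,-0.49,0],[0.15,0.38,-0.49,0],[0.22,0.38,-0.49,0],[0.25,0.38,-0.49,0],[0.25,0.38,-0.49,0]]])

```text
clock: 10.8
tool_pos: [0.5504, 0.2314, 0.1109]
orientation: [-180.0, 0.0, -84.1]
force: [-0.4, 0.1, -2.2]
opening: 0.0532
gripper_force: 30.0
```

```bash
cat > d.py <<'E'
from h import *
np.set_printoptions(precision=3,suppress=True)
o=ctrl.get_obs();print(o['clock'],o['tool_pos'],o['orientation'],o['force'])
T,S=cal('top'),cal('scene')
w=cal('wrist')
it=ctrl.snapshot('top');i2=ctrl.snapshot('scene');iw=ctrl.snapshot('wrist')
for t in('mirror','lid_edge','gear_lever','lid_hinge'):
    for n,c in(('top',T),('scene',S),('wrist',w)): print(t,n,[(np.round(d['pixel']),round(d['conf'],2)) for d in ctrl.spot_point(t,n)[:3]])
a=cv2.resize(it[150:330,110:310],(400,360),interpolation=2);b=cv2.resize(i2[180:440,230:430],(277,360));
cv2.imwrite('pics/d.png',np.hstack([a,b])[:,:,::-1]);cv2.imwrite('pics/dw.png',iw[:,:,::-1])
E
python3 d.py
```

```text
10.8 [0.55  0.231 0.111] [-179.984    0.008  -84.115] [-0.374  0.07  -2.19 ]
mirror top [(array([244., 212.]), 0.79), (array([291., 457.]), 0.69)]
mirror scene [(array([324., 331.]), 0.79)]
mirror wrist [(array([222., 299.]), 0.59)]
lid_edge top [(array([193., 193.]), 0.6)]
lid_edge scene [(array([247., 280.]), 0.58)]
lid_edge wrist []
gear_lever top [(array([214., 222.]), 0.58), (array([245., 215.]), 0.4)]
gear_lever scene []
gear_lever wrist [(array([170., 206.]), 0.84)]
lid_hinge top [(array([203., 212.]), 0.88)]
lid_hinge scene [(array([339., 266.]), 0.9)]
lid_hinge wrist [(array([220., 118.]), 0.97)]
```

View pics/dw.png

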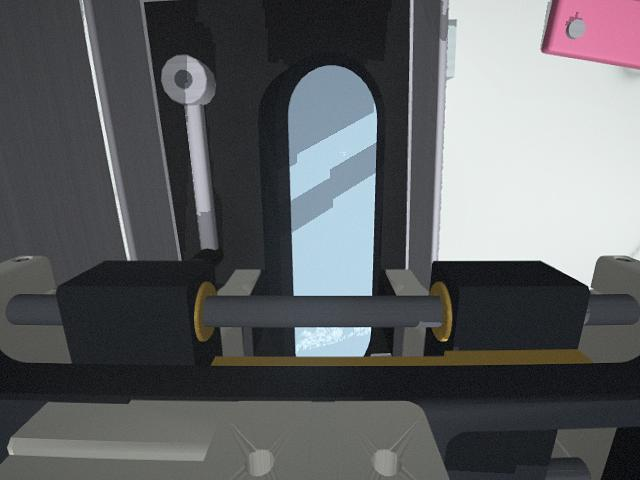

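```bash
python3 -c "
from h import *
np.set_printoptions(precision=3,suppress=True)
w,T,S=cal('wrist'),cal('top'),cal('scene')
for px in((20,416),(240,405),(20,447),(240,437)): print(px,plane(w,px,.065)[:2])
print('hinge',tri([ray(T,(203,212)),ray(S,(339,266)),ray(w,(220,118))]))
print('lidedge',tri([ray(T,(193,193)),ray(S,(247,280))]))
print('mirror',tri([ray(T,(244,212)),ray(S,(324,331)),ray(w,(222,299))]))
print('boss',plane(w,(80,186),.027),'bar end',plane(w,(240,208),.012))
a=np.deg2rad(6)
for r in(-47,-26,26,47):
  p=np.array([.550,.231,.111])+np.array([np.cos(a),np.sin(a),0])*r/1000; print(r,proj(w,p))
"
```

```text
(20, 416) [0.512 0.091]
(240, 405) [0.498 0.215]
(20, 447) [0.495 0.089]
(240, 437) [0.478 0.213]
hinge (array([0.677, 0.217, 0.066]), [np.float64(0.0044627993713565765), np.float64(0.0025523580487022413), np.float64(0.0029681848719237364)])
lidedge (array([0.652, 0.215, 0.266]), [np.float64(0.0007289624265142059), np.float64(0.0007289624265143799)])
mirror (array([0.566, 0.208, 0.086]), [np.float64(0.0030236362126969357), np.float64(0.0010416320859153033), np.float64(0.002848960426010679)])
boss [0.652 0.129 0.027] bar end [0.639 0.244 0.012]
-47 (np.float64(284.5111964784959), np.float64(413.4116245622672))
-26 (np.float64(284.6820910948293), np.float64(372.1426402484682))
26 (np.float64(284.8921284360929), np.float64(269.5896920578721))
47 (np.float64(284.8902308966176), np.float64(228.35051100612634))
```

Call:
send_rows(increments=[[[0,0,-0.12,0],[0,0,-0.24,0],[0,0,-0.32,0],[0,0,-0.36,0],[0,0,-0.375,0],[0,0,-0.375,0]]])

```text
clock: 12.3
tool_pos: [0.5503, 0.2317, 0.0361]
orientation: [-180.0, 0.0, -84.1]
force: [1.0, -0.5, -1.4]
opening: 0.0532
gripper_force: 30.0
```

Call:
send_rows(increments=[[[0,0,-0.005,0],[0,0,-0.01,0],[0,0,-0.015,0],[0,0,-0.015,0]]])

```text
clock: 12.8
tool_pos: [0.5499, 0.2315, 0.0327]
orientation: [180.0, -0.0, -84.1]
force: [0.4, -0.1, -2.0]
opening: 0.0531
gripper_force: 30.0
```

Call:
send_rows(increments=[[[0,0,-0.005,0],[0,0,-0.01,0],[0,0,-0.01,0]]])

```text
clock: 13.18
tool_pos: [0.55, 0.2315, 0.0307]
orientation: [-180.0, -0.0, -84.1]
force: [0.6, -0.1, -1.0]
opening: 0.0531
gripper_force: 30.0
```

Call:
send_rows(increments=[[[0,0,-0.005,0],[0,0,-0.01,0],[0,0,-0.01,0]]])

```text
clock: 13.55
tool_pos: [0.5504, 0.2319, 0.0298]
orientation: [-179.9, 0.0, -84.0]
force: [-2.6, 0.6, 8.4]
opening: 0.0529
gripper_force: 30.0
```

Call:
send_rows(increments=[[[0.01,0.001,0,0],[0.02,0.002,0,0],[0.03,0.003,0,0],[0.04,0.004,0,0],[0.05,0.005,0,0]]], jaw=0.66)

```text
clock: 14.18
tool_pos: [0.5601, 0.2325, 0.0286]
orientation: [180.0, -0.0, -84.1]
force: [0.4, 0.4, 0.2]
opening: 0.0579
gripper_force: 0.0
```

```bash
python3 d.py; python3 c.py
```

```text
14.175 [0.56  0.232 0.029] [179.989  -0.007 -84.077] [0.409 0.392 0.228]
mirror top [(array([250., 220.]), 0.96), (array([291., 460.]), 0.64)]
mirror scene [(array([354., 324.]), 0.56)]
mirror wrist [(array([220., 318.]), 0.66)]
lid_edge top [(array([193., 193.]), 0.6)]
lid_edge scene [(array([248., 282.]), 0.94)]
lid_edge wrist []
gear_lever top [(array([216., 224.]), 0.51)]
gear_lever scene []
gear_lever wrist [(array([186., 171.]), 0.59)]
lid_hinge top [(array([202., 212.]), 0.92), (array([232., 437.]), 0.6), (array([194., 193.]), 0.35)]
lid_hinge scene [(array([341., 266.]), 0.9)]
lid_hinge wrist [(array([266.,  22.]), 0.85)]
0.62 ((0.5663065910339355, 0.1653507798910141), (0.0032859386410564184, 0.006659300532191992), 8.015460014343262) [244.3, 53.5, 373.1, 355.3]
```

View pics/dw.png

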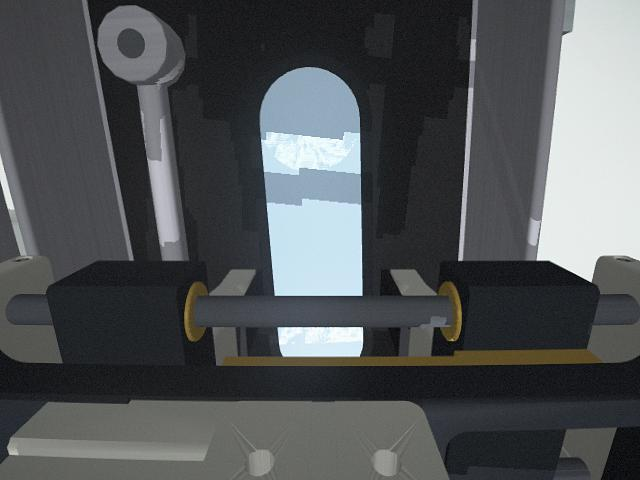

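The wrist view shows the glass now symmetric (cols 260–362) and the mirror level on the floor, with the lever untouched at left. I'll open a bit more and rise.

Call:
send_rows(increments=[[[0,0,0,0],[0,0,0,0],[0,0,0,0],[0,0,0.03,0],[0,0,0.1,0],[0,0,0.25,0],[-0.05,0,0.4,0],[-0.1,0,0.4,0]]], jaw=0.76)

```text
clock: 15.98
tool_pos: [0.5414, 0.2336, 0.1124]
orientation: [-179.7, 0.2, -84.0]
force: [0.1, 1.2, -0.8]
opening: 0.067
gripper_force: 0.0
```

```bash
python3 d.py; python3 c.py; python3 -c "
from h import *
T,S=cal('top'),cal('scene')
print(tri([ray(T,ctrl.spot_point('mirror','top')[0]['pixel']),ray(S,ctrl.spot_point('mirror','scene')[0]['pixel'])]))"
```

```text
15.975 [0.541 0.234 0.112] [-179.705    0.168  -84.048] [ 0.109  1.205 -0.815]
mirror top [(array([251., 221.]), 0.85), (array([292., 460.]), 0.73), (array([203., 210.]), 0.17)]
mirror scene [(array([353., 327.]), 0.8)]
mirror wrist [(array([193., 291.]), 0.85)]
lid_edge top [(array([192., 193.]), 0.96), (array([174., 254.]), 0.36)]
lid_edge scene [(array([247., 281.]), 0.96)]
lid_edge wrist [(array([217., 102.]), 0.31)]
gear_lever top [(array([216., 225.]), 0.74)]
gear_lever scene [(array([256., 220.]), 0.41)]
gear_lever wrist [(array([169., 190.]), 0.72)]
lid_hinge top [(array([203., 210.]), 0.97)]
lid_hinge scene [(array([341., 268.]), 0.73), (array([177., 315.]), 0.64)]
lid_hinge wrist [(array([214., 101.]), 0.65), (array([168., 191.]), 0.41)]
0.94 ((0.5544552206993103, 0.17864854633808136), (0.020337041467428207, 0.05651228874921799), 8.337991714477539) [242.8, 84.5, 327.0, 295.0]
(array([0.56374872, 0.20282158, 0.00520604]), [np.float64(0.004298647651782263), np.float64(0.004298647651782164)])
```

View pics/d.png

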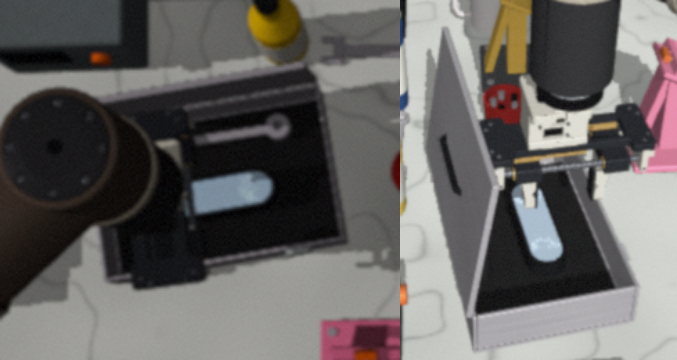

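The mirror lies flat in the free half of the box (glass at (190,235) in the crop) and the lid is still open. Next I'll go over the lid and close it from behind.

Call:
send_rows(increments=[[[-0.1,0,0.2,0],[-0.1,0,0.45,0],[-0.1,0,0.7,0],[-0.1,0,0.95,0],[0,0,1,0],[0.1,0,1,0],[0.1,0,1,0]]], jaw=0)

```text
clock: 17.75
tool_pos: [0.5606, 0.2324, 0.3082]
orientation: [180.0, -0.0, -84.1]
force: [-0.3, 0.5, -1.0]
opening: 0.0029
gripper_force: 0.0
```

Call:
send_rows(increments=[[[0.2,0.01,0,0],[0.4,0.02,0,0],[0.6,0.03,0,0],[0.75,0.04,0,0],[0.825,0.045,0,0],[0.825,0.045,0,0]]])

```text
clock: 18.5
tool_pos: [0.7251, 0.2414, 0.3072]
orientation: [179.9, -0.0, -84.1]
force: [-0.0, 1.1, -0.4]
opening: 0.0003
gripper_force: 0.0
```

```bash
cat > e.py <<'E'
from h import *
np.set_printoptions(precision=3,suppress=True)
o=ctrl.get_obs();p=o['tool_pos'];print(o['clock'],p,o['force'])
u=np.array([.994,.111]);H=np.array([.676,.237])
for th in(1.5,1.4,1.3,1.2,1.1,1.0,.9,.8,.7,.6,.5,.4,.3,.2,.1,0):
    r,t=.165,.007; x=-r*np.cos(th)+t*np.sin(th)+.021; z=.0655+r*np.sin(th)+t*np.cos(th)
    q=np.r_[H+x*u,z]; print(th,q)
E
python3 e.py
```

```text
18.5 [0.725 0.241 0.307] [-0.001  1.087 -0.417]
1.5 [0.692 0.239 0.231]
1.4 [0.676 0.237 0.229]
1.3 [0.66  0.235 0.226]
1.2 [0.644 0.233 0.222]
1.1 [0.629 0.232 0.216]
1.0 [0.614 0.23  0.208]
0.9 [0.6   0.229 0.199]
0.8 [0.588 0.227 0.189]
0.7 [0.576 0.226 0.177]
0.6 [0.565 0.225 0.164]
0.5 [0.556 0.224 0.151]
0.4 [0.549 0.223 0.136]
0.3 [0.542 0.222 0.121]
0.2 [0.538 0.222 0.105]
0.1 [0.534 0.221 0.089]
0 [0.533 0.221 0.073]
```

Call:
send_rows(increments=[[[0,0,-0.2,0],[0,0,-0.375,0],[0,0,-0.375,0],[-0.1,-0.01,-0.38,0],[-0.165,-0.01,-0.38,0],[-0.21,-0.015,-0.385,0],[-0.25,-0.02,-0.39,0],[-0.29,-0.025,-0.395,0],[-0.33,-0.03,-0.405,0],[-0.37,-0.035,-0.415,0],[-0.405,-0.04,-0.425,0]]])

```text
clock: 19.88
tool_pos: [0.6435, 0.2334, 0.2237]
orientation: [-180.0, -0.0, -84.1]
force: [1.9, -0.2, 2.5]
opening: 0.0005
gripper_force: 1.1
```

```bash
cat > f.py <<'E'
from h import *
T,S=cal('top'),cal('scene')
o=ctrl.get_obs();print(o['clock'],o['tool_pos'],o['force'])
it=ctrl.snapshot('top');i2=ctrl.snapshot('scene')
for t in('lid_edge','lid_hinge'):
    a,b=ctrl.spot_point(t,'top'),ctrl.spot_point(t,'scene');print(t,[ (d['pixel'],round(d['conf'],2)) for d in a[:1]+b[:2]])
    if a and b: print(tri([ray(T,a[0]['pixel']),ray(S,b[0]['pixel'])]))
cv2.imwrite('pics/f.png',i2[:,:,::-1])
E
python3 f.py
```

```text
19.875 [0.64352869 0.23338968 0.22366841] [ 1.90492428 -0.18087437  2.53743534]
lid_edge [([208.9, 193.5], 0.86), ([250.6, 303.6], 0.69)]
(array([0.61705447, 0.21567567, 0.25828011]), [np.float64(0.002777795616346458), np.float64(0.0027777956163463177)])
lid_hinge [([201.6, 211.8], 0.57), ([341.6, 266.0], 0.96), ([228.9, 316.6], 0.74)]
(array([0.67908963, 0.21636868, 0.05872044]), [np.float64(0.0006206609045593127), np.float64(0.0006206609045594486)])
```

Call:
send_rows(increments=[[[-0.07,-0.01,-0.04,0],[-0.148,-0.02,-0.08,0],[-0.218,-0.025,-0.124,0],[-0.278,-0.03,-0.174,0],[-0.338,-0.035,-0.234,0],[-0.393,-0.04,-0.3,0],[-0.438,-0.045,-0.364,0],[-0.473,-0.05,-0.44,0],[-0.508,-0.055,-0.514,0]]])

```text
clock: 21.3
tool_pos: [0.5421, 0.2226, 0.1199]
orientation: [-180.0, 0.0, -84.1]
force: [1.1, 0.1, 0.6]
opening: 0.0004
gripper_force: 0.6
```

```bash
python3 f.py
```

```text
21.3 [0.54212753 0.22258212 0.11994136] [1.12753511 0.12313589 0.58822327]
lid_edge [([295.3, 375.1], 0.89), ([342.5, 264.5], 0.19)]
lid_hinge [([201.8, 210.4], 0.68), ([339.7, 266.6], 0.85)]
(array([0.67754321, 0.21847075, 0.06547709]), [np.float64(0.0009604033363993665), np.float64(0.0009604033363995947)])
```

Call:
send_rows(increments=[[[-0.02,0,-0.06,0],[-0.03,0,-0.12,0],[-0.04,0,-0.18,0],[-0.045,0,-0.215,0],[-0.045,0,-0.225,0],[-0.045,0,-0.225,0]]])

```text
clock: 22.35
tool_pos: [0.5332, 0.2224, 0.0757]
orientation: [180.0, -0.0, -84.1]
force: [0.3, 0.0, 0.8]
opening: 0.0004
gripper_force: 0.0
```

Call:
send_rows(increments=[[[0,0,-0.005,0],[0,0,-0.01,0],[0,0,-0.01,0]]])

```text
clock: 22.72
tool_pos: [0.5335, 0.2226, 0.0741]
orientation: [-180.0, 0.0, -84.1]
force: [0.2, 0.6, -1.0]
opening: 0.0004
gripper_force: 0.2
```

Call:
send_rows(increments=[[[0,0,-0.005,0],[0,0,-0.01,0],[0,0,-0.01,0]]])

```text
clock: 23.1
tool_pos: [0.5335, 0.2226, 0.0737]
orientation: [-179.9, 0.0, -84.0]
force: [-5.4, -1.2, 15.6]
opening: 0.0006
gripper_force: 7.7
```

Call:
send_rows(increments=[[[0,0,-0.003,0],[0,0,-0.006,0],[0,0,-0.006,0]]])

```text
clock: 23.48
tool_pos: [0.5335, 0.2226, 0.0736]
orientation: [-179.9, 0.0, -84.0]
force: [-10.7, -0.7, 25.3]
opening: 0.0002
gripper_force: 12.4
```

Reaction force of 25 N at z 0.0736 (the shut lid's top): fully closed. I'll rise and check.

Call:
send_rows(increments=[[[0,0,0.1,0],[0,0,0.3,0],[-0.2,0,0.6,0],[-0.5,0,0.9,0],[-0.6,0.2,0.9,0],[-0.6,0.3,0.9,0],[-0.6,0.3,0.9,0]]])

```text
clock: 24.35
tool_pos: [0.4131, 0.2836, 0.2505]
orientation: [180.0, 0.0, -84.0]
force: [0.3, 0.3, -0.9]
opening: 0.0
gripper_force: 0.0
```

```bash
python3 f.py; python3 -c "
from h import *
T=cal('top')
for t in('mug','cap_pot','screwdriver','oil_bottle','spray_can'):
    d=ctrl.spot_point(t,'top'); print(t,[(plane(T,x['pixel'],0).round(3),round(x['conf'],2)) for x in d[:1]])"
```

```text
24.35 [0.41313132 0.2836254  0.25046209] [ 0.31924145  0.30011452 -0.92458591]
lid_edge [([277.1, 222.2], 0.87), ([319.0, 375.0], 0.72), ([195.8, 296.5], 0.67)]
(array([0.48424138, 0.18942204, 0.07394407]), [np.float64(0.002471081954970731), np.float64(0.0024710819549708086)])
lid_hinge [([205.1, 209.4], 0.74), ([340.0, 267.9], 0.91)]
(array([0.67229618, 0.22054837, 0.06562369]), [np.float64(0.004054662739721423), np.float64(0.004054662739721553)])
mug [(array([ 0.581, -0.349,  0.   ]), 0.73)]
cap_pot [(array([ 0.585, -0.048,  0.   ]), 0.96)]
screwdriver [(array([ 0.435, -0.198,  0.   ]), 0.66)]
oil_bottle [(array([0.763, 0.117, 0.   ]), 0.84)]
spray_can [(array([ 0.755, -0.111,  0.   ]), 0.78)]
```

View pics/f.png

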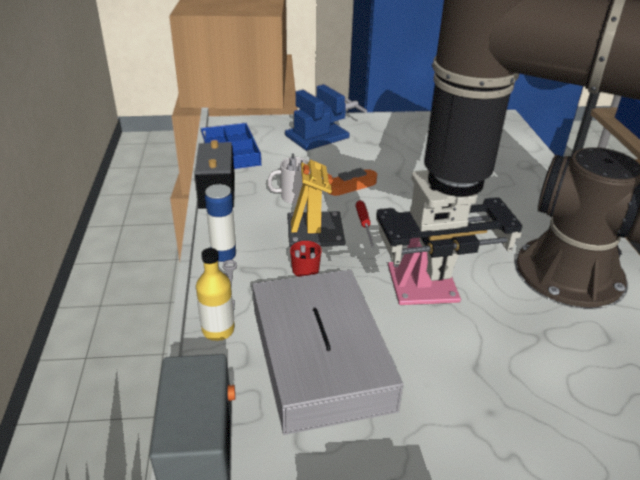

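The lid is fully shut (box at (345,325)), the yellow holder is empty, and everything else is in place. Handing in.

```bash
python3 -c "
from plant import ctrl
print(ctrl.close_job())"
```

```text
the job is handed in; nothing more can be done
None
```

The mirror is lying glass up on the toolbox floor beside the gear lever, and the lid is shut. The other things stayed within about 10 mm of their starts where re-measured; the spanner and the gear lever (now under the lid) were last checked only by eye. The job was handed in at about 24.6 s of the 61 s, and no verdict was returned.

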